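# Put the coins away in the stall's till box

### The job

Put the takings away in the wooden till box: slide its flush lid well open by pressing on it with the fingertips and dragging it, sweep all four coins off the blue counting ledge into the coin well, then slide the lid fully shut over them. The lid is thin, so do not lean hard on it, and leave the apple, card terminal, bottle and tin where they are.

Things in the scene. Friction and masses are not known exactly. Their poses are not given: they have to be found in the camera images.
- till: dark wooden till box, 136 mm (its x) by 360 mm (its y), screwed to the counter; origin: centre of its underside, on the counter; z up. Its rim is 8 mm thick, top 58 mm above the counter; inside it is 120 mm wide (x = -60 to 60 mm). Along its y, from -172 to 172 mm inside: counting ledge, lidded coin well, fixed deck
- ledge (a point): centre of the blue counting ledge, on its top face, 50 mm above the counter; the ledge spans the full inner width and the till's y = -172 to -52 mm; the rim stands 8 mm above it on three sides, and on the fourth it ends at the edge of the coin well
- well (a point): centre of the floor of the coin well, 10 mm above the counter; the well spans the full inner width and the till's y = -52 to 63 mm; the lid covers it
- deck (a point): middle of the near edge of the fixed deck, on its top face, 58 mm above the counter (level with the rim); the deck runs from the till's y = 63 to 172 mm, its underside 51 mm above the counter; the lid slides in under it
- lid (a joint): opening of the lid, m: 0 = shut against the ledge, 0.080 = fully open at its stop; grows as the lid moves along the till's +y, in under the deck. About 6 N along the slide moves it and it stays where it is left. Fingertips on its varnish: friction coefficient roughly 0.4 to 0.6, different each run; pressed too lightly they slip
- panel: the lid's pale varnished plywood panel, 122 by 124 by 5 mm, no handle, top flush with ledge (50 mm above counter); origin: centre of its underside. Pressed, it bends down about 1 mm per 25 N; over 40 N would crack it. Shut, 114 mm of it (free edge to deck) can be touched from above; fully open, the 34 mm before the deck
- lid_edge (a point): middle of the panel's free edge (the one next to the ledge when shut), on its top face; moves with the lid. Fine dark ridges (0.3 mm proud) mark the thumb place 15 to 48 mm from this edge
- coin0_mid (a point): one of four loose coins: brass rim with a steel centre, 28 mm across, 3 mm thick, 12 g, lying flat on the ledge; this point is its middle
- coin1_mid (a point): one of four loose coins: brass rim with a steel centre, 28 mm across, 3 mm thick, 12 g, lying flat on the ledge; this point is its middle
- coin2_mid (a point): one of four loose coins: brass rim with a steel centre, 28 mm across, 3 mm thick, 12 g, lying flat on the ledge; this point is its middle
- coin3_mid (a point): one of four loose coins: brass rim with a steel centre, 28 mm across, 3 mm thick, 12 g, lying flat on the ledge; this point is its middle
- apple: loose yellow-green apple, 77 mm across, 70 mm high plus stalk, 0.17 kg; origin: centre of its underside; leave it alone
- terminal: loose black hand-held card terminal lying flat, 78 by 165 by up to 44 mm, 0.35 kg; origin: centre of its underside; leave it alone
- bottle: loose amber drink bottle with yellow label, 60 mm across, 200 mm high; origin: centre of its underside; leave it alone
- tin: loose red tin, 72 mm across, 105 mm high; origin: centre of its underside; leave it alone
Mind the look-alikes: they are no part of the job. What is shaped like the part that bears coin1_mid but black is not meant. What is shaped like the part that bears coin0_mid but orange is not meant.

How it is judged:
On the way, in this order (a step that is already met when the one before it is completed fails the run):
1. the lid is slid at least 50 mm open (value of joint lid above 0.05 m), for 0.2 s.
2. all four coins lie in the coin well (z of coin0_mid in the frame of till between 0.008 and 0.044 m and y of coin0_mid in the frame of till between -0.053 and 0.064 m and x of coin0_mid in the frame of till between -0.061 and 0.061 m and z of coin1_mid in the frame of till between 0.008 and 0.044 m and y of coin1_mid in the frame of till between -0.053 and 0.064 m and x of coin1_mid in the frame of till between -0.061 and 0.061 m and z of coin2_mid in the frame of till between 0.008 and 0.044 m and y of coin2_mid in the frame of till between -0.053 and 0.064 m and x of coin2_mid in the frame of till between -0.061 and 0.061 m and z of coin3_mid in the frame of till between 0.008 and 0.044 m and y of coin3_mid in the frame of till between -0.053 and 0.064 m and x of coin3_mid in the frame of till between -0.061 and 0.061 m), for 0.2 s.
At the end, for the whole second after the job is handed in: the lid is shut to within 4 mm, all four coins are in the coin well beneath it, and apple, terminal, bottle and tin stand within 30 mm of where they were, not tipped over (within 0.2 rad) (all of step 2 and value of joint lid below 0.004 m and distance of each of apple, terminal, bottle, tin from where it was at the start of the episode below 0.03 m and angle between each of apple, terminal, bottle, tin's own z axis and vertical below 0.2 rad); the robot touches nothing.
It fails at once if the lid is pressed with more than 40 N (contact force between any of the fingers, the arm and panel above 40 N).
It fails at once if the apple, terminal, bottle or tin is pushed more than 30 mm or tipped over ((distance of apple from where it was at the start of the episode above 0.03 m or angle between apple's own z axis and vertical above 0.2 rad) or (distance of terminal from where it was at the start of the episode above 0.03 m or angle between terminal's own z axis and vertical above 0.2 rad) or (distance of bottle from where it was at the start of the episode above 0.03 m or angle between bottle's own z axis and vertical above 0.2 rad) or (distance of tin from where it was at the start of the episode above 0.03 m or angle between tin's own z axis and vertical above 0.2 rad)).
It also fails if it takes over 67 s, if anything falls off the work surface, if the arm or the gripper's body presses on something with over 40 N, if the wrist force passes 120 N, or if a joint passes its speed limit or range.

### The arm

A 6-joint arm with a two-finger parallel gripper is mounted at the origin on the work surface. World frame = base frame: x ahead of the robot, y to its left, z up, the work surface at z = 0. Lengths are in m, angles in rad, forces in N, time in s.
With the tool pointing down it reaches from about 0.325 to 0.775 m from the base axis. Payload 5.5 kg.
Tool frame: the origin (TCP) lies between the finger pads; the fingertips stand 8 mm ahead of it and the grasp point (between the pads) lies 11 mm behind it (tcp_to_tips is the distance from the TCP to the fingertips, in m); z points along the fingers, y is the direction in which the jaws open and shut (so a half turn about z gives the same grasp; the last joint's range is limited). The gripper opens to 88 mm and grips with 3 to 60 N. Pads are 20 mm wide; open, the fingers measure 115 mm over their backs; the gripper's body (75 mm by 178 mm) begins 61 mm behind the grasp point.
Start: joints at [1.094, 0.091, 1.231, -0, 1.82, -0.057], TCP at [0.245, 0.548, 0.231] pointing down, gripper open.
Joint ranges: [-2.87, 2.87], [-0.86, 2.18], [0.17, 2.46], [-1.51, 4.65], [0.06, 2.69], [-2.65, 2.65]. Speed limits (rad/s): [2.57, 2.57, 3.01, 3.14, 3.14, 3.14].

### API

Orientations are given as a unit quaternion [w, x, y, z].
In Python, from bench import * gives the robot as it stands. Calls block until the motion is done:
- move_to(position, orientation): joint-space move of the TCP to a pose.
- move_l(position, speed=0.15, orientation=None): straight line of the TCP; orientation=None keeps the orientation; speed is the mean speed in m/s.
- movej(angles): joint-space move.
- gripper_open() and close(): open the fingers fully, or close them until they stop; the grip force is fixed at half the most.
- hold(seconds).
- inverse_kinematics(position, orientation): joint angles nearest the present ones, or None.
- state(): the state.
- get_image(name): name is "side" or "top" or "wrist"; returns a dict with "frame" (400x640x3 uint8, blue, green, red), "depth" (400x640 float32, m along the optical axis (not along the pixel's ray), 0 where there is no reading), "camera_matrix" (3x3 intrinsics, pixels), "view" (4x4, takes a point from world to camera coordinates). Camera axes: x right, y up, looking along -z (the intrinsics and any distortion apply to the point x, -y, -z); pixel columns grow to the right and rows downward; lengths in m; the calibration is good to about 2 mm. A picture is of the moment at which its call begins.
A pose or a line that the arm cannot do raises IKError and nothing moves.
- job_done(): hands the job in, once; it reports no verdict.
The state is a dict: "time": time; "joint_pos": joint angles; "dq": joint speeds; "joint_torque": joint torques, N m; "ee_pos": TCP position; "ee_rot": TCP orientation; "ft_force": force on the tool from outside, world axes, zero at the start; "moment": the same for the moment, N m; "finger_gap": finger opening in m.
Only numpy, scipy, OpenCV 4.12 (cv2) and the standard library are available. Lean on these libraries where they do the work, as an engineer would, in place of code of your own. Each camera call takes 0.05 s, during which the arm holds its last target.

## Working session

There is one attempt and no reset: what is moved stays moved. The work goes in short steps, each a Python script; the robot and the scene stay as the last script left them, time stands still between calls to the robot, and variables do not carry over. Pictures are saved under pics/ and viewed, and the job is handed in when it is done.

```bash
ls; mkdir -p pics
cat > h.py <<'E'
from bench import *
import numpy as np, cv2
def snap(n,fn):
    d=get_image(n); cv2.imwrite('pics/'+fn+'.png',d['frame']); np.savez('pics/'+fn+'.npz',**{k:d[k] for k in('frame','depth','camera_matrix','view')}); return d
def load(fn): return np.load('pics/'+fn+'.npz')
def px(d,u,v,z=None):
    """pixel->world; z given: intersect plane z, else depth"""
    K=d['camera_matrix'];V=d['view'];Vi=np.linalg.inv(V)
    r=np.array([(u-K[0,2])/K[0,0],-(v-K[1,2])/K[1,1],-1.0])
    if z is None: return (Vi@np.append(r*d['depth'][int(round(v)),int(round(u))],1))[:3]
    o=Vi[:3,3];w=Vi[:3,:3]@r
    return o+w*(z-o[2])/w[2]
def proj(d,p):
    K=d['camera_matrix'];c=d['view']@np.append(p,1)
    return K[0,0]*c[0]/-c[2]+K[0,2],K[1,1]*-c[1]/-c[2]+K[1,2]
E
python3 - <<'E'
from h import *
for n in('side','top','wrist'):
    d=snap(n,n+'0'); print(n,d['camera_matrix'].tolist(),np.round(np.linalg.inv(d['view']),3).tolist(),{k:np.shape(v) for k,v in d.items()})
print(state())
E
```

```text
pics
side [[494.7297971091316, 0.0, 323.8292760047505], [0.0, 494.7297971091316, 198.88354419014686], [0.0, 0.0, 1.0]] [[0.992, 0.095, -0.082, 0.513], [-0.125, 0.686, -0.716, -0.66], [-0.011, 0.721, 0.693, 0.712], [0.0, 0.0, 0.0, 1.0]] {'frame': (400, 640, 3), 'depth': (400, 640), 'camera_matrix': (3, 3), 'view': (4, 4)}
top [[366.75862805326454, 0.0, 322.1906410063365], [0.0, 366.75862805326454, 198.65267433513893], [0.0, 0.0, 1.0]] [[-0.004, 0.989, -0.149, 0.45], [-1.0, -0.001, 0.017, 0.031], [0.017, 0.149, 0.989, 0.933], [0.0, 0.0, 0.0, 1.0]] {'frame': (400, 640, 3), 'depth': (400, 640), 'camera_matrix': (3, 3), 'view': (4, 4)}
wrist [[307.2172980021055, 0.0, 321.0977483277833], [0.0, 307.2172980021055, 202.137036746887], [0.0, 0.0, 1.0]] [[0.409, -0.877, -0.252, 0.176], [0.913, 0.392, 0.115, 0.579], [-0.002, -0.277, 0.961, 0.384], [0.0, 0.0, 0.0, 1.0]] {'frame': (400, 640, 3), 'depth': (400, 640), 'camera_matrix': (3, 3), 'view': (4, 4)}
{'time': 0.15, 'joint_pos': array([ 1.09429834e+00,  9.17253281e-02,  1.23155857e+00,  1.54753795e-05,
        1.81976355e+00, -5.67064477e-02]), 'dq': array([ 0.00054914, -0.00109951, -0.00482717, -0.00019012, -0.00191169,
        0.00067964]), 'joint_torque': array([ 1.07260235e-03, -4.47044170e+01, -4.06908524e+01,  6.97957026e-02,
        2.74374807e-02, -1.24198496e-04]), 'ee_pos': array([0.24445824, 0.54774083, 0.22977163]), 'ee_rot': array([-1.98871377e-04,  2.08356041e-01,  9.78052775e-01, -6.99720717e-04]), 'ft_force': array([-0.16017023, -0.70511524,  0.97614386]), 'moment': array([-0.03479682,  0.01473219, -0.03322339]), 'finger_gap': 0.08742160644190881}
```

View pics/side0.png

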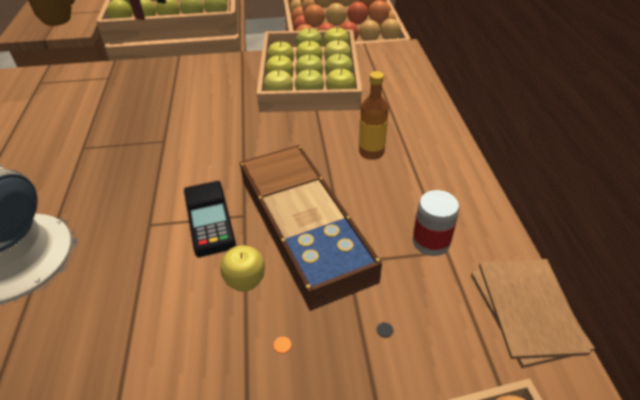

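View pics/top0.png

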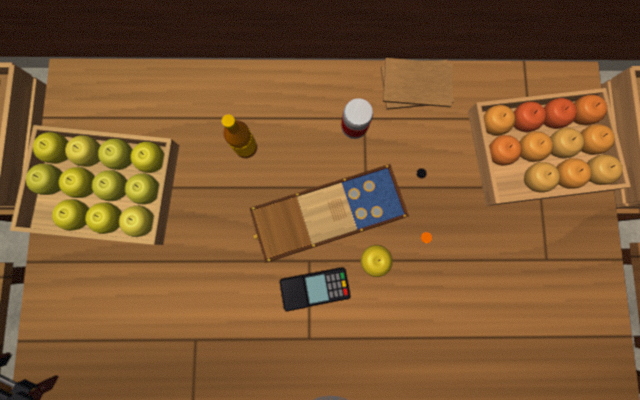

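View pics/wrist0.png

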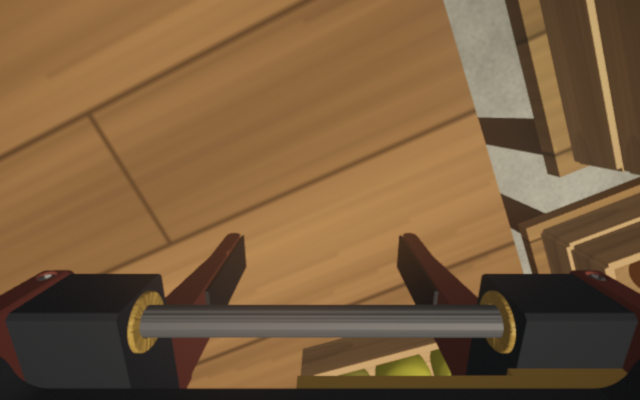

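The side view has the till centred near (310,225), with its four coins around (325,243). In the top view the till runs from about (258,235) to (398,190). I'll enlarge the top view to fit the till's pose.

Run:
```python
from h import *
a=cv2.imread('pics/top0.png')[150:280,240:420]; cv2.imwrite('pics/topc.png',cv2.resize(a,None,fx=4.4,fy=4.4,interpolation=cv2.INTER_CUBIC))
a=cv2.imread('pics/side0.png')[140:310,230:390]; cv2.imwrite('pics/sidec.png',cv2.resize(a,None,fx=3.5,fy=3.5,interpolation=cv2.INTER_CUBIC))
```

```text
(no output)
```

View pics/topc.png

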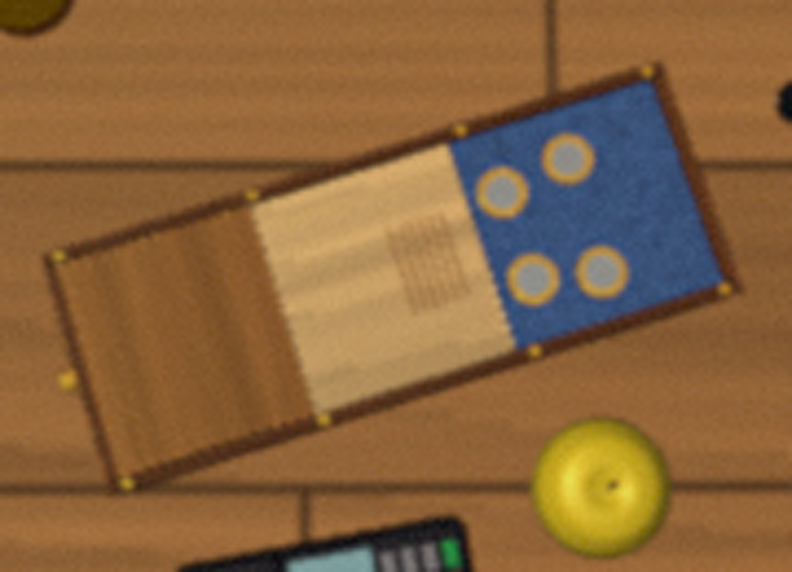

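View pics/sidec.png

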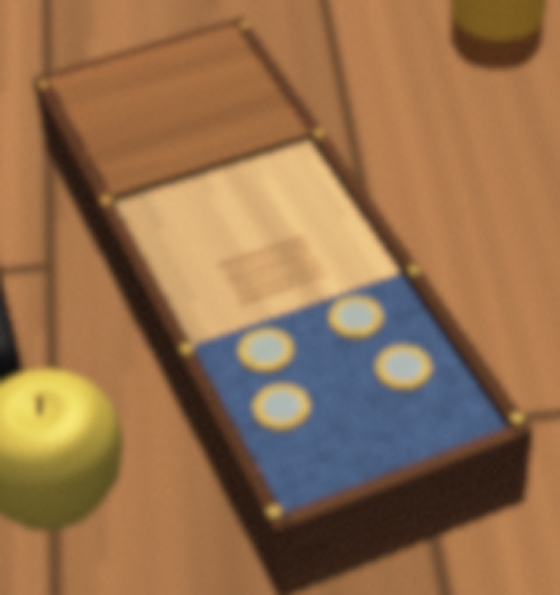

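```bash
cat > fit.py <<'E'
from h import *
def kabsch(L,W):
    Lc,Wc=L.mean(0),W.mean(0); H=(L-Lc).T@(W-Wc); th=np.arctan2(H[0,1]-H[1,0],H[0,0]+H[1,1])
    R=np.array([[np.cos(th),-np.sin(th)],[np.sin(th),np.cos(th)]]); t=Wc-R@Lc
    return th,t,np.linalg.norm(L@R.T+t-W,axis=1)
loc=np.array([[64,176],[-64,176],[64,-176],[-64,-176],[64,63],[-64,63],[64,-52],[-64,-52]])/1000
T=dict(fn='top0',s=4.4,o=(240,150),p=[(58,256),(127,484),(648,71),(725,289),(252,195),(323,419),(460,131),(535,351)],c=[(502,192),(568,159),(532,279),(602,272)])
S=dict(fn='side0',s=3.5,o=(230,140),p=[(243,23),(42,84),(517,418),(273,511),(318,132),(106,200),(413,270),(186,348)],c=[(356,317),(403,367),(266,349),(282,406)])
for C in(T,S):
    d=load(C['fn'])
    f=lambda p,z:px(d,(p[0]+.5)/C['s']-.5+C['o'][0],(p[1]+.5)/C['s']-.5+C['o'][1],z)[:2]
    W=np.array([f(p,.0585) for p in C['p']])
    print(C['fn']); th,t,r=kabsch(loc,W); print('th',th,'t',t,'res',r.round(4))
    R=np.array([[np.cos(th),-np.sin(th)],[np.sin(th),np.cos(th)]])
    print('coins local',[((f(c,.053)-t)@R).round(4).tolist() for c in C['c']])
    print('len',np.linalg.norm(W[0]-W[2]),np.linalg.norm(W[0]-W[1]))
    for q in[(250,190)]: pass
d=load('top0')
for n,u,v,z in[('apple',376,260,.06),('tin',357,108,.105),('bottle',229,121,.2),('t1',280,280,.04),('t2',346,267,.04),('t3',350,294,.04),('t4',286,310,.04)]: print(n,px(d,u,v,z).round(3), px(d,u,v).round(3))
E
python3 fit.py
```

```text
top0
th 0.3083499963770572 t [ 0.55121048 -0.00302345] res [0.0027 0.0033 0.0082 0.0086 0.0003 0.0003 0.0052 0.0055]
coins local [[0.0248, -0.0692], [0.0312, -0.1101], [-0.0261, -0.0695], [-0.0342, -0.1074]]
len 0.3411563086809697 0.12879923820019717
side0
th 0.30922300600940167 t [ 0.54938912 -0.00189212] res [0.0015 0.0035 0.008  0.0083 0.0003 0.0008 0.0058 0.0053]
coins local [[0.0245, -0.0705], [0.0311, -0.1112], [-0.0261, -0.0707], [-0.0338, -0.1082]]
len 0.3428251557750039 0.1295805815272701
apple [ 0.435 -0.111  0.06 ] [ 0.436 -0.11   0.065]
tin [ 0.792 -0.067  0.105] [ 0.793 -0.067  0.105]
bottle [0.724 0.211 0.2  ] [0.723 0.21  0.202]
t1 [0.389 0.116 0.04 ] [0.389 0.116 0.042]
t2 [ 0.419 -0.041  0.04 ] [ 0.417 -0.044  0.   ]
t3 [ 0.356 -0.05   0.04 ] [ 0.354 -0.051  0.027]
t4 [0.32  0.101 0.04 ] [0.321 0.101 0.045]
```

```bash
cat >> fit.py <<'E'
print('----')
X=dict(top0=[('out',[(46,254),(113,491),(660,64),(740,293)],.058),('lidledge',[(449,144),(516,350)],.05),('deck',[(250,205),(317,414)],.058)],
 side0=[('out',[(243,17),(37,82),(528,428),(279,524)],.058),('lidledge',[(400,273),(194,341)],.05),('deck',[(310,138),(115,199)],.058)])
for C in(T,S):
    d=load(C['fn']); f=lambda p,z:px(d,(p[0]+.5)/C['s']-.5+C['o'][0],(p[1]+.5)/C['s']-.5+C['o'][1],z)[:2]
    W=np.array([f(p,.0585) for p in C['p']]); th,t,r=kabsch(loc,W); R=np.array([[np.cos(th),-np.sin(th)],[np.sin(th),np.cos(th)]])
    print('pins',((W-t)@R).round(4).tolist())
    for n,P,z in X[C['fn']]: print(n,[((f(p,z)-t)@R).round(4).tolist() for p in P])
E
python3 fit.py | sed -n '/----/,$p'
```

```text
----
pins [[0.0644, 0.1733], [-0.0644, 0.1728], [0.064, -0.1678], [-0.064, -0.1674], [0.0643, 0.0629], [-0.0637, 0.0629], [0.0636, -0.0572], [-0.0641, -0.0575]]
out [[0.0675, 0.1793], [-0.0657, 0.181], [0.0659, -0.1757], [-0.0685, -0.1747]]
lidledge [[0.0599, -0.0501], [-0.0602, -0.049]]
deck [[0.0595, 0.0656], [-0.0602, 0.0652]]
pins [[0.0649, 0.1748], [-0.0646, 0.1725], [0.064, -0.168], [-0.0643, -0.1677], [0.0643, 0.0632], [-0.0639, 0.0623], [0.0636, -0.0578], [-0.0639, -0.0573]]
out [[0.0675, 0.181], [-0.0666, 0.1762], [0.0659, -0.1753], [-0.0646, -0.1752]]
lidledge [[0.0603, -0.0495], [-0.0562, -0.0473]]
deck [[0.0583, 0.061], [-0.0591, 0.0614]]
```

```bash
cat >> h.py <<'E'
TH=0.3088; T0=np.array([0.5496,-0.0002]); R2=np.array([[np.cos(TH),-np.sin(TH)],[np.sin(TH),np.cos(TH)]])
TIP=0.008
A=(np.pi/2+TH)/2; Q=np.array([0,np.cos(A),np.sin(A),0])
def P(x,y,ztip): # till-local xy (m), tip height -> TCP world
    return np.append(R2@np.array([x,y])+T0, ztip+TIP)
def loc():
    s=state(); p=s['ee_pos']; return np.append((p[:2]-T0)@R2,p[2]-TIP), s
def rep(m=''):
    l,s=loc(); print(m,'t',round(s['time'],2),'loc(mm)',(l*1000).round(1),'F',s['ft_force'].round(1))
    return l,s
E
python3 - <<'E'
from h import *
print(state().get('tcp_to_tips'))
close(); print(state()['finger_gap'])
print(inverse_kinematics(P(0,-.032,.1),Q))
move_to(P(0,-.032,.10),Q); rep()
move_l(P(0,-.032,.062),0.08); rep(); snap('wrist','w1'); snap('side','s1')
E
```

```text
None
0.00022005775292258117
[-1.15541813e-01 -5.29250574e-03  1.54670700e+00 -4.44089210e-16
  1.60017816e+00 -4.24341813e-01]
 t 3.88 loc(mm) [  0.4 -31.2 100.3] F [-1.   0.1 -0.5]
 t 4.5 loc(mm) [ -0.1 -32.   61.7] F [0.1 0.1 0.2]
```

View pics/w1.png

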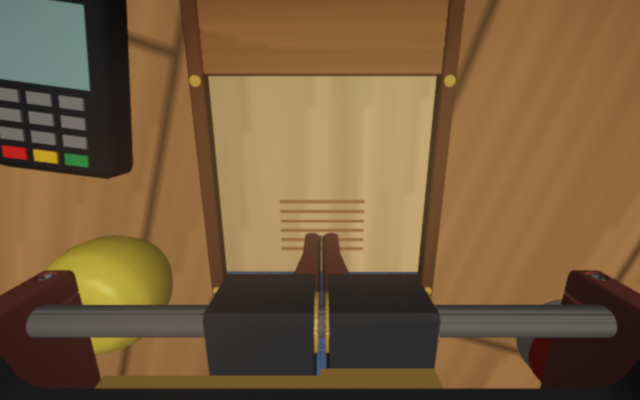

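View pics/s1.png

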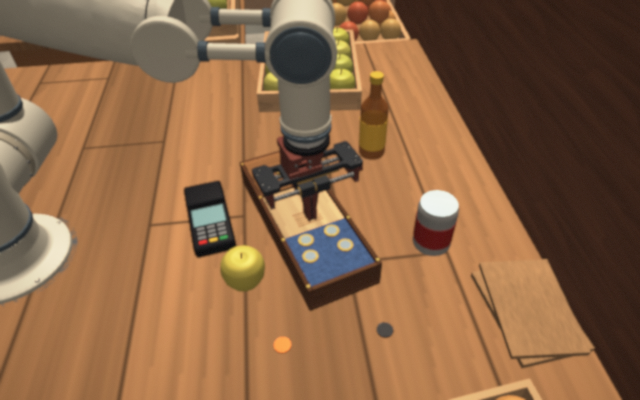

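The wrist view shows the fingertips at about (321,240), centred on the lid over the ridges. The side view shows the gripper clear of everything. Next I press gently.

```bash
cat >> h.py <<'E'
def fz(n=3):
    v=[]
    for _ in range(n): hold(0.03); v.append(state()['ft_force'][2])
    return float(np.mean(v))
def press(x,y,z,target,f0,step=0.0006,maxn=40):
    f=0
    for i in range(maxn):
        if f>target: break
        z-= step if f<3 else min(step,0.0004)
        move_l(P(x,y,z),0.02); f=fz(2)-f0
    print('pressed zcmd %.4f f %.1f'%(z,f)); return z,f
E
python3 - <<'E'
from h import *
hold(.2); f0=fz(); print('f0',f0)
move_l(P(0,-.032,.054),0.05)
z,f=press(0,-.032,.054,8,f0); rep()
E
```

```text
f0 -0.04613614619103615
pressed zcmd 0.0482 f 9.1
 t 8.69 loc(mm) [  0.1 -32.   49.7] F [-4.4  0.1  8.8]
```

Run:
```python
from h import *
f0=-.05
move_l(P(0,-.032,.047),0.02); print(fz(2))
z,f=press(0,-.032,.047,21,f0); rep()
y=-.032
for i in range(3):
    y+=.005; move_l(P(0,y,z),0.03); rep()
snap('wrist','w2')
```

```text
12.63643314381509
pressed zcmd 0.0444 f 21.8
 t 10.91 loc(mm) [  0.4 -32.1  48.8] F [-10.4   0.6  21.7]
 t 11.22 loc(mm) [  0.4 -29.4  48.9] F [-7.8 -5.9 20.2]
 t 11.54 loc(mm) [  0.3 -24.7  48.9] F [-6.7 -7.  19.6]
 t 11.86 loc(mm) [  0.3 -19.7  48.9] F [-7.5 -8.2 21.4]
```

View pics/w2.png

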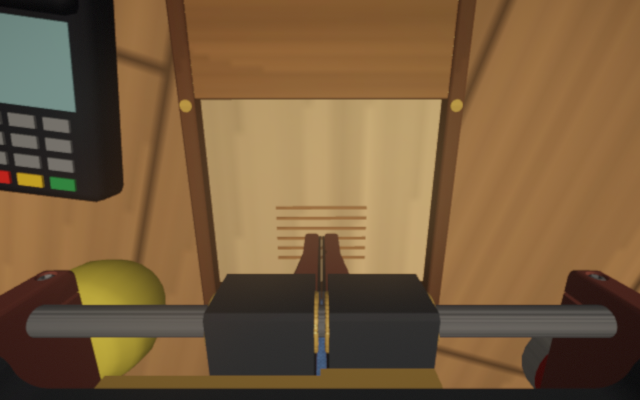

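The ridges stay under the tips (rows 207–257), so the lid is moving along with them. I'll keep dragging.

Run:
```python
from h import *
y=-.017; z=.0444
while y<.0395:
    y+=.0095; move_l(P(0,y,z),0.04); l,s=rep()
    f=s['ft_force'][2]
    if f>27: z+=.001
    if f<18: z-=.0006
snap('wrist','w3')
```

```text
t 12.29 loc(mm) [  0.4 -10.   48.9] F [-9.3 -7.4 21.1]
 t 12.68 loc(mm) [ 0.3 -0.4 48.9] F [-8.5 -6.1 21.2]
 t 13.06 loc(mm) [ 0.4  9.2 48.9] F [-7.5 -6.7 19.8]
 t 13.44 loc(mm) [ 0.4 18.7 48.9] F [-9.1 -6.9 20.9]
 t 13.82 loc(mm) [ 0.3 28.3 48.8] F [-9.1 -6.6 20.1]
 t 14.21 loc(mm) [ 0.4 37.8 48.8] F [-8.3 -7.5 19.6]
```

View pics/w3.png

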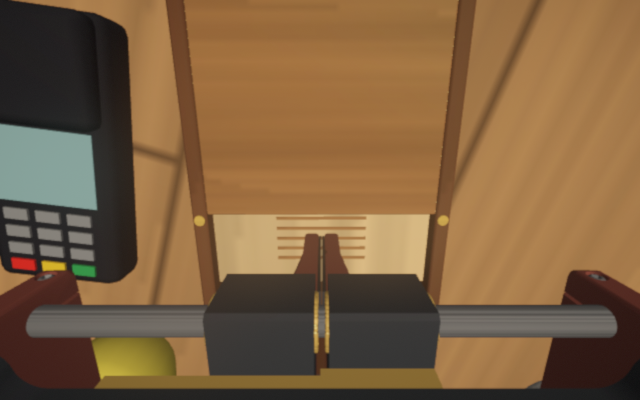

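The lid is about 70 mm open: the deck edge (row 215) now meets the top ridge. Now I lift off and sweep the right-hand pair of coins.

Run:
```python
from h import *
move_l(P(0,.038,.085),0.15)
move_l(P(.030,-.149,.085),0.25); 
snap('top','t1')
move_l(P(.030,-.149,.056),0.12)
move_l(P(.030,-.149,.0512),0.03); rep('down')
move_l(P(.030,-.100,.0512),0.05); rep()
snap('side','s2')
```

```text
down t 16.34 loc(mm) [  30.1 -149.    51.5] F [-0.1  0.2 -0.6]
 t 17.48 loc(mm) [  30.  -100.2   51.2] F [ 0.3  0.8 -0.8]
```

View pics/s2.png

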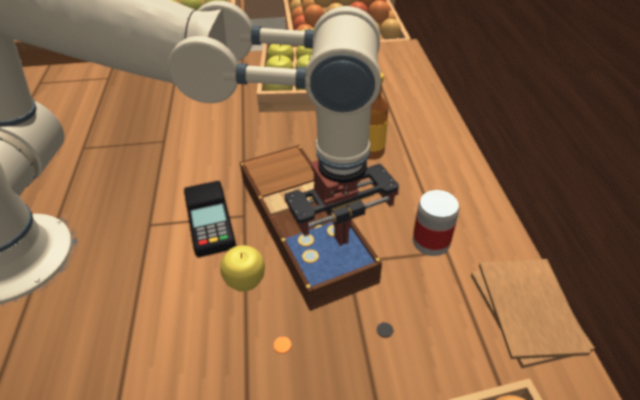

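The pushed coins are ahead of the finger near (335,230), and the left pair hasn't moved. I'll finish this sweep.

Run:
```python
from h import *
move_l(P(.030,-.045,.0512),0.05); rep()
move_l(P(.030,-.045,.080),0.15)
move_l(P(-.030,-.149,.080),0.25); rep()
snap('side','s3');snap('wrist','w4')
a=cv2.imread('pics/side0.png')
a=cv2.imread('pics/s3.png')[140:310,230:390]; cv2.imwrite('pics/s3c.png',cv2.resize(a,None,fx=3.5,fy=3.5,interpolation=cv2.INTER_CUBIC))
```

```text
t 18.77 loc(mm) [ 30.  -45.3  51.2] F [-0.2  0.2 -0.5]
 t 19.75 loc(mm) [ -30.  -148.3   79.2] F [ 0.1 -0.1 -0.3]
```

View pics/s3c.png

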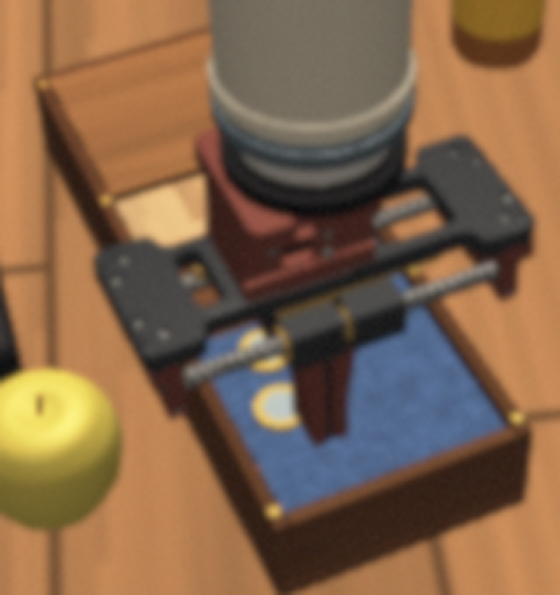

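View pics/w4.png

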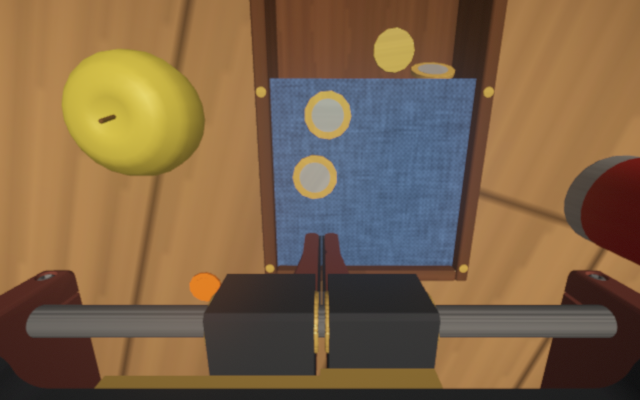

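Two coins are in the well, one flat at (394,50) and one leaning at (433,70). The other two are at (328,115) and (315,177), straight ahead of the fingers, so I'll sweep those next.

Run:
```python
from h import *
move_l(P(-.031,-.149,.056),0.12)
move_l(P(-.031,-.149,.0512),0.03); rep('down')
move_l(P(-.030,-.045,.0512),0.05); rep()
move_l(P(-.030,-.045,.085),0.15)
move_l(P(0,-.120,.10),0.25); rep()
snap('wrist','w5')
```

```text
down t 20.51 loc(mm) [ -30.9 -149.    51.4] F [ 0.5 -0.9  0.5]
 t 22.74 loc(mm) [-30.  -45.2  51.2] F [-0.1 -0.2  0.1]
 t 23.59 loc(mm) [  -0.6 -120.    98.3] F [0.  0.1 0.1]
```

View pics/w5.png

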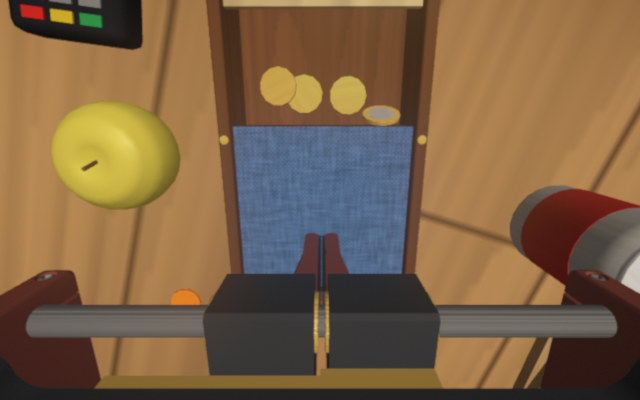

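All four coins are off the ledge. I'll use depth to check the height of the leaning one at (381,115).

Run:
```python
from h import *
d=load('w5')
for u,v in[(381,114),(381,108),(381,121),(370,114),(393,114),(348,95),(276,85),(306,95),(320,60),(320,180),(322,3)]:
    p=px(d,u,v); print((u,v),((p[:2]-T0)@R2*1000).round(1),(p[2]*1000).round(1))
```

```text
(381, 114) [ 44.4 -44.3] 24.6
(381, 108) [ 45.7 -40. ] 16.6
(381, 121) [ 42.8 -49.1] 34.8
(370, 114) [ 36.4 -44.3] 24.4
(393, 114) [ 52.9 -44.4] 26.5
(348, 95) [ 20.8 -30.3] 12.4
(276, 85) [-33.6 -23.2] 14.8
(306, 95) [-11.3 -30.3] 13.0
(320, 60) [-0.6 -5.3] 9.6
(320, 180) [  0.8 -44.3] 260.7
(322, 3) [ 1.  19.8] 50.5
```

The leaning coin's centre is at about 25 mm and its top at about 37 mm, under the lid's underside at 45 mm, so it's clear. Closing the lid now.

Run:
```python
from h import *
move_l(P(0,.039,.085),0.25); move_l(P(0,.039,.055),0.12); hold(.15); f0=fz(); print('f0',f0)
move_l(P(0,.039,.0495),0.03)
z,f=press(0,.039,.0492,12,f0,step=.001); rep()
z,f=press(0,.039,z-.0004,20.5,f0); rep()
y=.039
for i in range(6):
    y-=.0095; move_l(P(0,y,z),0.04); l,s=rep()
    f=s['ft_force'][2]-f0
    if f>26: z+=.0008
    if f<17.5: z-=.0006
snap('wrist','w6')
```

```text
f0 -0.27356332533237654
pressed zcmd 0.0470 f 12.4
 t 26.68 loc(mm) [ 0.7 38.8 49.5] F [-3.7 -1.2 12.1]
pressed zcmd 0.0440 f 22.9
 t 28.58 loc(mm) [ 0.9 38.7 48.7] F [-8.3  0.2 22.6]
 t 28.98 loc(mm) [ 0.9 29.7 48.7] F [-8.   0.4 22.5]
 t 29.37 loc(mm) [ 0.9 20.1 48.7] F [-9.   1.4 23.6]
 t 29.76 loc(mm) [ 0.9 10.6 48.7] F [-8.2  1.8 22. ]
 t 30.15 loc(mm) [ 0.9  1.  48.7] F [-8.9  0.3 22.6]
 t 30.54 loc(mm) [ 0.9 -8.5 48.7] F [-8.5  1.1 22.5]
 t 30.93 loc(mm) [  0.9 -18.1  48.7] F [-8.2  1.6 22.3]
```

View pics/w6.png

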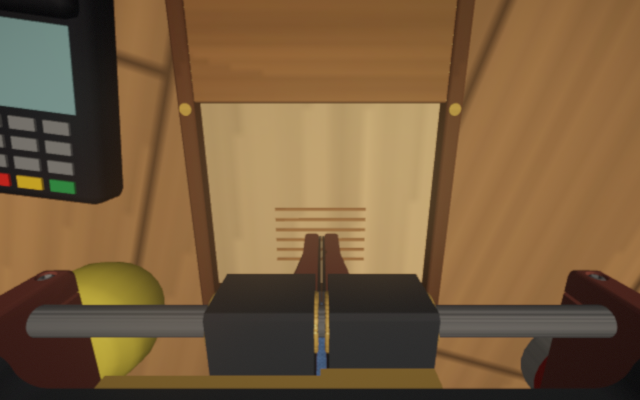

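The lid is following (ridges at rows 208–259). I'll keep going until it meets its stop.

Run:
```python
from h import *
y=-.018; z=.0440
for i in range(9):
    y-=.0025 if i<4 else .0015; move_l(P(0,y,z),0.02); hold(.05); l,s=rep(y)
    if s['ft_force'][2]>29: z+=.001
snap('wrist','w7')
```

```text
-0.020499999999999997 t 31.31 loc(mm) [  0.9 -20.2  48.7] F [-8.4  2.4 22. ]
-0.022999999999999996 t 31.63 loc(mm) [  0.9 -22.6  48.8] F [-7.9  2.1 22.7]
-0.025499999999999995 t 31.96 loc(mm) [  0.9 -25.2  48.7] F [-9.8  2.6 22.1]
-0.027999999999999994 t 32.28 loc(mm) [  0.9 -27.7  48.8] F [-8.2  2.7 22.9]
-0.029499999999999995 t 32.58 loc(mm) [  0.9 -29.1  48.7] F [-8.9  2.7 22.4]
-0.030999999999999996 t 32.88 loc(mm) [  0.9 -30.6  48.7] F [-9.2  2.2 22.5]
-0.032499999999999994 t 33.18 loc(mm) [  1.  -31.4  48.7] F [-10.1   5.   23.7]
-0.033999999999999996 t 33.48 loc(mm) [  1.1 -31.8  48.6] F [-11.1   7.9  23.2]
-0.0355 t 33.78 loc(mm) [  1.4 -32.7  48.6] F [-9.4  9.7 22.9]
```

View pics/w7.png

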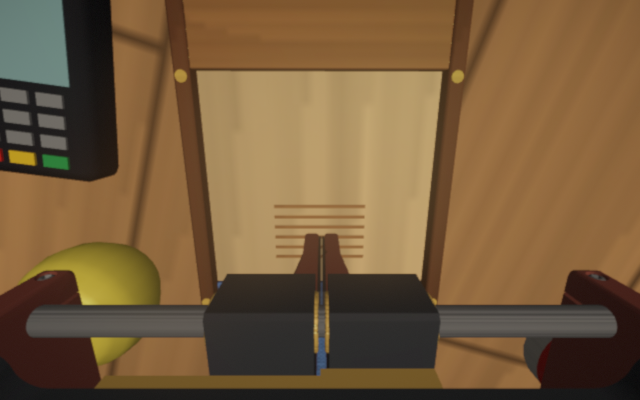

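The along-slide force rose sharply at y ≈ -32 mm, which is where the tips started, so the lid has hit its stop. I'll lift off, retreat and check.

Run:
```python
from h import *
move_l(P(0,-.0325,.047),0.03); move_l(P(0,-.0325,.15),0.12)
move_l(P(0,-.11,.15),0.2); rep(); snap('wrist','w8')
q=state()['joint_pos'].copy(); q[0]+=1.2; q[1]-=.1
movej(q); rep(); snap('side','s4'); snap('top','t4')
a=cv2.imread('pics/s4.png')[140:310,230:390]; a=cv2.resize(a,None,fx=3.5,fy=3.5,interpolation=cv2.INTER_CUBIC); cv2.imwrite('pics/s4c.png',a)
d=load('w8')
for v in(60,90,120): print(px(d,321,v).round(4))
```

```text
t 35.67 loc(mm) [  -0.2 -109.6  149.2] F [-0.7  0.5  0.1]
 t 38.1 loc(mm) [-78.2 552.5 208.3] F [0.1 0.1 0.6]
[0.5481 0.0065 0.0498]
[ 0.5548 -0.0146  0.05  ]
[ 0.5618 -0.0368  0.0505]
```

View pics/s4c.png

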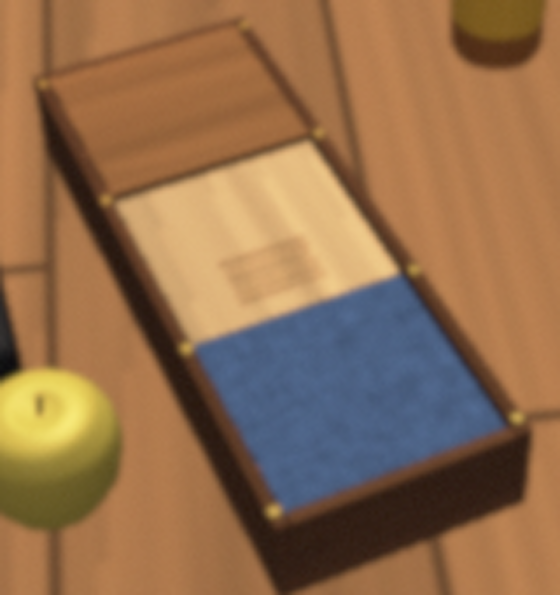

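View pics/w8.png

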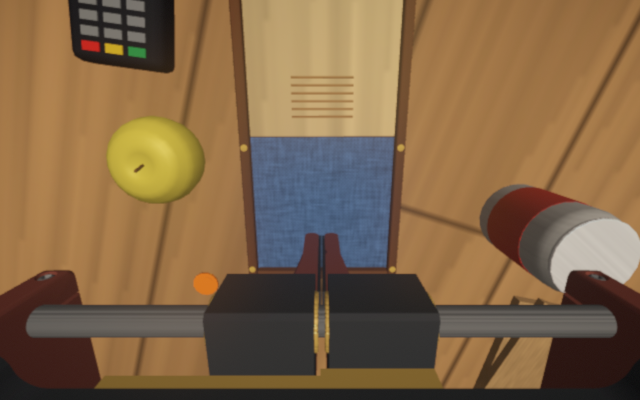

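View pics/t4.png

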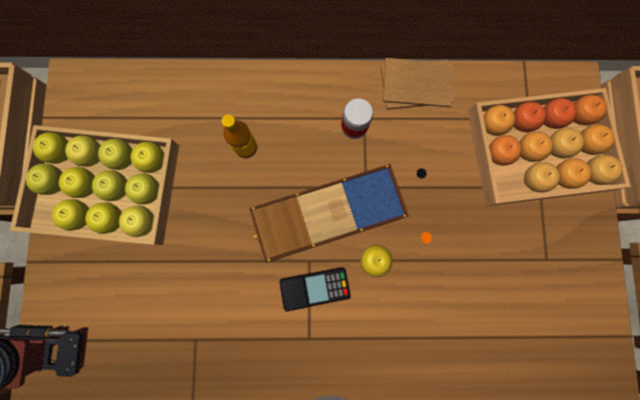

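The lid edge meets the ledge exactly as at the start, at crop pixels (400,273)–(194,341), with no gap and no coins on the ledge. The apple (376,260), tin (357,115), bottle (235,135) and terminal (315,288) are all where they began, and the arm is clear of everything.

```bash
python3 -c "
from bench import *
job_done()"
```

```text
the job is handed in; nothing more can be done
```

The job is handed in at about 38 s of the 67 s allowed: all four coins are in the coin well and the lid is shut over them. The interface reports no verdict, so this rests on my own checks.

- **Opening:** I pressed on the lid with the closed fingertips at about 20–22 N and dragged it about 70 mm open. It didn't slip.
- **Sweeping:** Two strokes pushed the four coins off the ledge, two per stroke. The wrist picture showed all four in the well. One leaned against the well wall, with its centre at about 25 mm and its top at about 37 mm, below the lid's underside.
- **Closing:** I dragged the lid back at about 22–24 N until the force along the slide rose, at the same fingertip position where I had started.
- **Last checks:** The final pictures show the lid edge against the ledge as at the start, with no gap visible. The ledge is empty, and the apple, terminal, bottle and tin haven't visibly moved. The arm is clear, and the highest force I read on the lid was about 24 N against the 40 N limit.

No check failed. The two fixed cameras placed the till about 2 mm apart, which is within their calibration, so I used the average. After shutting the lid I could no longer see the coins.

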